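Serve the blue sweets from the party-table dispenser

ROBOT

A 6-joint arm with a two-finger parallel gripper is mounted at the origin on the work surface. World frame = base frame: x ahead of the robot, y to its left, z up, the work surface at z = 0. Lengths are in m, angles in rad, forces in N, time in s.
With the tool pointing down it reaches from about 0.425 to 0.95 m from the base axis. Payload 3.5 kg.
Tool frame: the origin (TCP) lies on the centre line of the jaws, within the pads' length; the fingertips stand 8 mm ahead of it and the grasp point (between the pads) lies 11 mm behind it; z points along the fingers, y is the line along which they close (so a half turn about z gives the same grasp; the last joint's range is limited). The gripper opens to 85 mm and grips with 20 to 120 N. Pads are 22 mm wide; open, the fingers measure 114 mm over their backs; the gripper's body (76 mm by 85 mm) begins 54 mm behind the grasp point. The pads swing forward as they close: fully open they stand 13 mm farther back than shut.
Start: joints at [1.044, 0.286, 1.577, -0, 1.279, -0.15], TCP at [0.248, 0.628, 0.239] pointing down, gripper open.
Joint ranges: [-2.77, 2.77], [-0.9, 2.22], [0.21, 2.48], [-1.53, 4.67], [0.24, 2.81], [-2.84, 2.84]. Speed limits (rad/s): [2.79, 2.79, 3.14, 3.14, 3.14, 3.14].

INTERFACE

Orientations are given as a unit quaternion [x, y, z, w].
In Python, from plant import ctrl gives the robot as it stands. The module is installed in compiled form; this text tells all that it offers.
- The arm moves only by the tool send_rows, never from a script. Its argument "steps" is a list of rows, each a list of 5 numbers: the shift along the tool's x, y, z in m, then the turn about the tool's z in degrees, then the opening, from -1 (shut) to 1 (fully open). A call has 1 to 12 rows; each row is the pose to reach, as a shift and turn from the pose commanded when the call began, along the tool's axes at that moment; what a row does not reach only later rows make up. A row lasts 1/10 s, in which the tool goes at most 50 mm and 8.59 degrees, less where a joint would pass 70% of its speed; a pose out of reach is approached as far as the arm can. A call with a gripper value outside its range is refused whole. The fingers move at their own pace and stop on an object; "squeeze" is the grip in N (left out, the last holds). Time passes only in rows, so rows that repeat a pose let the fingers close. It gives the time, the measured TCP pose, the force, the opening and the grip force at its end, in the units of the state.
- ctrl.get_state(): the state, without advancing time (a new reading comes with each control period).
- ctrl.read_camera(name): name is "scene" or "top" or "wrist"; returns the picture (480x640x3 uint8, red, green, blue); there is no depth.
- ctrl.calibration(name): a dict with "intrinsics" (3x3 intrinsics, pixels), "extrinsics" (4x4, takes a point from world to camera coordinates); the wrist camera has in their place "tool_from_camera" (4x4, takes a point from camera to tool coordinates, whose origin is the TCP and whose axes are the flange's). Camera axes: x right, y up, looking along -z (the intrinsics and any distortion apply to the point x, -y, -z); pixel columns grow to the right and rows downward; lengths in m; the calibration is good to about 2 mm. A picture is of the moment at which its call begins: read the wrist's pose just before it. calibration takes no time and is no camera call.
- ctrl.sign_off(): hands the job in; it is judged then, once.
The state is a dict: "time": time; "qpos": joint angles; "dq": joint speeds; "joint_efforts": joint torques, N m; "eef_pos": TCP position; "tcp_rot": TCP orientation; "contact_force": force on the tool from outside, world axes, zero at the start; "wrist_torque": the same for the moment, N m; "opening": opening from 0.0 (shut) to 1.0 (fully open); "finger_force": force on a finger pad.
Only numpy, scipy, OpenCV 4.12 (cv2) and the standard library are available. Lean on these libraries where they do the work, as an engineer would, in place of code of your own. Each camera call takes 0.05 s, during which the arm holds its last target. There are 200 camera calls.

TASK

Serve the blue sweets: with the fingertips push the blue dispenser's catch dish straight in until it is fully home against its stop, then press the blue paddle right down and keep it down until all three blue sweets have rolled into the dish, and let the paddle come back up. Nothing is to be picked up: do not lift or tip the dish and do not touch the sweets with the fingers. Leave the orange dispenser with its dish and sweets, and everything else on the table, as they are.

Things in the scene. Friction and masses are not known exactly. Their poses are not given: they have to be found in the camera images.
- blue_dispenser: fixed wooden sweet dispenser with blue paddle. Origin on the table under it; x level, pointing away from its mouth (the mouth faces the robot's right), z up. Clear-sided chute sloping down to an open lip at x = -60 mm, 65 mm high. In front lie two runners for the dish (x = -190 to -15 mm, 14 mm high, 108 mm apart inside). Tallest part: loading mouth at the rear, about 165 mm high
- blue_dish: white open catch dish of the blue dispenser, 180 (x) x 100 (y) x 45 mm high, walls 4 mm, 0.2 to 0.35 kg. It slides on the table between the runners and starts 45 to 70 mm short of home, on the -x side. Origin at the centre of its underside; axes as the dispenser's. It is pushed at its flat front face (x = -90 mm); sliding it takes 1 to 4 N
- blue_stop (a point): foot of the blue dispenser's stop, a wooden panel 58 mm high under the chute, at x = -30 mm, y = 0 of the dispenser. Fully home, the dish's back wall touches it: the dish's origin is then 90 mm and its front face 180 mm from this point towards the dispenser's -x, the front face 20 mm clear of the runner ends
- blue_lever (a joint): rocking lever of the blue dispenser, in rad: 0 = at rest, paddle up, gate shut (sprung back to this when let go); grows as the paddle is pressed, up to its stop at 0.36, gate fully up. Sweets pass under the gate from about 0.30. Pressing the paddle's middle takes about 2 N at first, 6 N at the stop. Pins at x = -25 mm of the dispenser, 92 mm high
- blue_paddle (a point): middle of the top of the blue paddle, a slab 56 mm (dispenser's x) x 68 mm x 6 mm over the dish, at x = -122 mm of the dispenser, 137 mm above the table at rest. Its outer (-x) edge is tipped up 0.18 rad at rest, down 0.18 rad when pressed. Over the full press this point goes down 37 mm and 10 mm towards the dispenser's -x
- blue_sweet0: round hard blue sweet, a ball 30 mm across, 21 g, origin at its centre; waiting in line in the blue chute behind the shut gate (number 0, counted from the gate). Once the gate is up and kept up, all three roll out within about 1 s
- blue_sweet1: round hard blue sweet, a ball 30 mm across, 21 g, origin at its centre; waiting in line in the blue chute behind the shut gate (number 1, counted from the gate). Once the gate is up and kept up, all three roll out within about 1 s
- blue_sweet2: round hard blue sweet, a ball 30 mm across, 21 g, origin at its centre; waiting in line in the blue chute behind the shut gate (number 2, counted from the gate). Once the gate is up and kept up, all three roll out within about 1 s
- orange_dispenser: fixed wooden sweet dispenser with orange paddle. Origin on the table under it; x level, pointing away from its mouth (the mouth faces the robot's right), z up. Clear-sided chute sloping down to an open lip at x = -60 mm, 65 mm high. In front lie two runners for the dish (x = -190 to -15 mm, 14 mm high, 108 mm apart inside). Tallest part: loading mouth at the rear, about 165 mm high
- orange_dish: white open catch dish of the orange dispenser, 180 (x) x 100 (y) x 45 mm high, walls 4 mm, 0.2 to 0.35 kg. It slides on the table between the runners and starts 45 to 70 mm short of home, on the -x side. Origin at the centre of its underside; axes as the dispenser's. It is pushed at its flat front face (x = -90 mm); sliding it takes 1 to 4 N
- orange_stop (a point): foot of the orange dispenser's stop, a wooden panel 58 mm high under the chute, at x = -30 mm, y = 0 of the dispenser. Fully home, the dish's back wall touches it: the dish's origin is then 90 mm and its front face 180 mm from this point towards the dispenser's -x, the front face 20 mm clear of the runner ends
- orange_lever (a joint): rocking lever of the orange dispenser, in rad: 0 = at rest, paddle up, gate shut (sprung back to this when let go); grows as the paddle is pressed, up to its stop at 0.36, gate fully up. Sweets pass under the gate from about 0.30. Pressing the paddle's middle takes about 2 N at first, 6 N at the stop. Pins at x = -25 mm of the dispenser, 92 mm high
- orange_paddle (a point): middle of the top of the orange paddle, a slab 56 mm (dispenser's x) x 68 mm x 6 mm over the dish, at x = -122 mm of the dispenser, 137 mm above the table at rest. Its outer (-x) edge is tipped up 0.18 rad at rest, down 0.18 rad when pressed. Over the full press this point goes down 37 mm and 10 mm towards the dispenser's -x
- orange_sweet0: round hard orange sweet, a ball 30 mm across, 21 g, origin at its centre; waiting in line in the orange chute behind the shut gate (number 0, counted from the gate). Once the gate is up and kept up, all three roll out within about 1 s
- orange_sweet1: round hard orange sweet, a ball 30 mm across, 21 g, origin at its centre; waiting in line in the orange chute behind the shut gate (number 1, counted from the gate). Once the gate is up and kept up, all three roll out within about 1 s
- orange_sweet2: round hard orange sweet, a ball 30 mm across, 21 g, origin at its centre; waiting in line in the orange chute behind the shut gate (number 2, counted from the gate). Once the gate is up and kept up, all three roll out within about 1 s
- cupcake: small cupcake, teal case and cream top, 68 mm across, 69 mm high, origin at the centre of its underside; a bystander to the left, behind the dispensers' rear ends
- favour_box: white gable-topped favour box with a teal band, 57 x 57 x 105 mm high, origin at the centre of its underside; a bystander to the right, beyond the dishes
- party_cup: coral paper cup, 74 mm across the rim, 90 mm high, origin at the centre of its underside; a bystander to the left
- toy_drum: red toy drum with white rims, 76 mm across, 48 mm high, origin at the centre of its underside; a bystander to the right, beyond the dishes
- cupcake_pink: small cupcake, dark blue case and pink top, 68 mm across, 69 mm high, origin at the centre of its underside; a bystander to the right, beyond the dishes
Mind the look-alikes: they are no part of the job. Leave any black look-alike of the blue_dish alone.

How it is judged:
On the way, in this order (a step that is already met when the one before it is completed fails the run):
1. the blue catch dish is pushed home (x of blue_dish in the frame of blue_dispenser between -0.126 and -0.11 m and y of blue_dish in the frame of blue_dispenser between -0.012 and 0.012 m), for 0.2 s.
2. the blue paddle is pressed down and the gate is up (all of step 1 and value of joint blue_lever above 0.28 rad), for 0.3 s.
At the end, for the whole second after the job is handed in: The blue dish is flat and home (within 6 mm) with all three blue sweets at rest in it; the blue paddle is back up (0.04 rad); the orange paddle is up, its dish within 15 mm and sweets within 30 mm of their starts; the five bystanders upright, within 25 mm of theirs (all of step 1 and value of joint each of blue_lever, orange_lever below 0.04 rad and height (world z) of blue_dish below 0.006 m and angle between blue_dish's own z axis and vertical below 0.06 rad and linear speed of blue_dish below 0.02 m/s and x of blue_sweet0 in the frame of blue_dish between -0.09 and 0.09 m and y of blue_sweet0 in the frame of blue_dish between -0.05 and 0.05 m and z of each of blue_sweet0, blue_sweet1, blue_sweet2 in the frame of blue_dish below 0.04 m and linear speed of each of blue_sweet0, blue_sweet1, blue_sweet2 below 0.08 m/s and x of blue_sweet1 in the frame of blue_dish between -0.09 and 0.09 m and y of blue_sweet1 in the frame of blue_dish between -0.05 and 0.05 m and x of blue_sweet2 in the frame of blue_dish between -0.09 and 0.09 m and y of blue_sweet2 in the frame of blue_dish between -0.05 and 0.05 m and distance of orange_dish from where it was at the start of the episode below 0.015 m and distance of each of orange_sweet0, orange_sweet1, orange_sweet2 from where it was at the start of the episode below 0.03 m and distance of each of cupcake, favour_box, party_cup, toy_drum, cupcake_pink from where it was at the start of the episode below 0.025 m and angle between each of cupcake, favour_box, party_cup, toy_drum, cupcake_pink's own z axis and vertical below 0.2 rad); the robot touches nothing.
It fails at once if the blue dish is lifted or tipped (height (world z) of blue_dish above 0.015 m or angle between blue_dish's own z axis and vertical above 0.2 rad).
It fails at once if the blue gate is opened while the blue dish is not home (value of joint blue_lever above 0.15 rad and not (x of blue_dish in the frame of blue_dispenser between -0.126 and -0.11 m and y of blue_dish in the frame of blue_dispenser between -0.012 and 0.012 m)).
It fails at once if a blue sweet is touched by the robot's fingers (contact force between the fingers and blue_sweet0 above 0.5 N or contact force between the fingers and blue_sweet1 above 0.5 N or contact force between the fingers and blue_sweet2 above 0.5 N).
It fails at once if the orange dispenser is worked: its paddle pressed, its dish moved or its sweets touched (value of joint orange_lever above 0.1 rad or distance of orange_dish from where it was at the start of the episode above 0.015 m or distance of any of orange_sweet0, orange_sweet1, orange_sweet2 from where it was at the start of the episode above 0.03 m).
It fails at once if another thing on the table is shoved, tipped or lifted (distance of any of cupcake, favour_box, party_cup, toy_drum, cupcake_pink from where it was at the start of the episode above 0.025 m or angle between any of cupcake, favour_box, party_cup, toy_drum, cupcake_pink's own z axis and vertical above 0.25 rad).
It also fails if it takes over 56 s, if anything falls off the work surface, if the arm or the gripper's body presses on something with over 40 N, if the wrist force passes 120 N, or if a joint passes its speed limit or range.

## Working session

There is one attempt and no reset: what is moved stays moved. The work goes in short steps, Python scripts to look and compute and a tool call to move; the robot and the scene stay as the last step left them, time stands still between calls to the robot, and variables do not carry over. Pictures are saved under pics/ and viewed, at most 10 in all, crops included, and the job is handed in when it is done.

Besides the shell and the picture viewer there is one more tool, called after "Call:" in YAML: its name, and indented under it one key for each argument. send_rows: Moves the arm, as the interface text tells. Its arguments: {"type":"object","properties":{"steps":{"type":"array","items":{"type":"array","items":{"type":"number"}}},"squeeze":{"type":"number"}},"required":["steps"]}

```bash
mkdir -p pics
python3 - <<'E'
from plant import ctrl
import cv2,numpy as np
np.set_printoptions(precision=4,suppress=True)
for n in("top","scene"):
    im=ctrl.read_camera(n); cv2.imwrite(f"pics/{n}0.png",im[:,:,::-1]); c=ctrl.calibration(n); print(n,c)
print(ctrl.calibration("wrist"))
s=ctrl.get_state(); print(s)
E
```

```text
top {'intrinsics': array([[521.4547,   0.    , 317.5842],
       [  0.    , 521.4547, 241.4001],
       [  0.    ,   0.    ,   1.    ]]), 'extrinsics': array([[-0.0222, -0.9997,  0.0066, -0.0082],
       [ 0.9933, -0.0213,  0.1136, -0.5216],
       [-0.1134,  0.009 ,  0.9935, -1.1898],
       [ 0.    ,  0.    ,  0.    ,  1.    ]])}
scene {'intrinsics': array([[445.9025,   0.    , 322.2159],
       [  0.    , 445.9025, 232.2591],
       [  0.    ,   0.    ,   1.    ]]), 'extrinsics': array([[-0.5838,  0.8115,  0.0249,  0.2889],
       [-0.4376, -0.3404,  0.8322,  0.1419],
       [ 0.6838,  0.4749,  0.5539, -1.3547],
       [ 0.    ,  0.    ,  0.    ,  1.    ]])}
{'intrinsics': array([[359.7009,   0.    , 314.7904],
       [  0.    , 359.7009, 242.3003],
       [  0.    ,   0.    ,   1.    ]]), 'tool_from_camera': array([[ 0.0007,  0.9604,  0.2787,  0.0705],
       [ 1.    , -0.0004, -0.0011, -0.0011],
       [-0.001 ,  0.2787, -0.9604, -0.1345],
       [ 0.    ,  0.    ,  0.    ,  1.    ]])}
{'time': 0.1, 'qpos': array([ 1.044 ,  0.2871,  1.5781,  0.    ,  1.2786, -0.15  ]), 'dq': array([-0.0007, -0.0004, -0.0022,  0.0007,  0.0008, -0.0004]), 'joint_efforts': array([  0.0018, -40.7291, -29.3701,  -0.0001,   0.0034,  -0.    ]), 'eef_pos': array([0.248 , 0.6271, 0.238 ]), 'tcp_rot': array([ 0.1873,  0.9823, -0.001 , -0.0004]), 'contact_force': array([-0.054 ,  0.1635, -0.1116]), 'wrist_torque': array([ 0.0354, -0.045 , -0.013 ]), 'finger_force': 0.0, 'opening': 1.001272965493643}
```

View pics/top0.png

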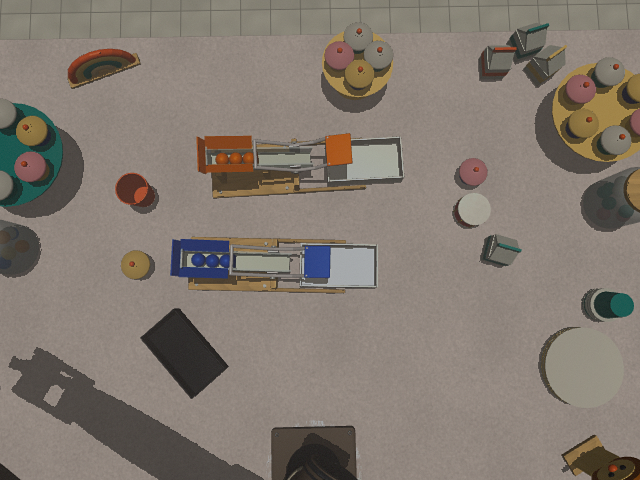

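View pics/scene0.png

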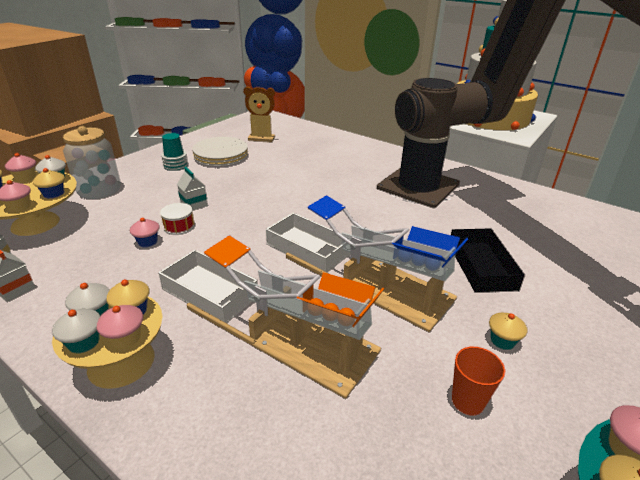

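The top view shows the blue dispenser at about (175–345, 240–290). Its white dish is at (305–377, 245–288) and its paddle at (317,262).

There are three dish candidates: the white one at (345,267), the white one at (365,160), and the black one at (185,352). The one at (345,267) is the blue dish, because it lies between the runners under the blue paddle. I'll confirm that in a crop and measure.

```bash
cat > h.py <<'E'
from plant import ctrl
import cv2,numpy as np
np.set_printoptions(precision=4,suppress=True)
def ray(n,u,v):
    c=ctrl.calibration(n);K=c['intrinsics'];E=c['extrinsics']
    d=np.array([(u-K[0,2])/K[0,0],-(v-K[1,2])/K[1,1],-1.])
    R=E[:3,:3]; return -R.T@E[:3,3], R.T@d
def onz(n,u,v,z):
    o,d=ray(n,u,v); return o+d*(z-o[2])/d[2]
def tri(a,b):
    (o1,d1),(o2,d2)=ray(*a),ray(*b)
    A=np.stack([d1,-d2],1); t=np.linalg.lstsq(A,o2-o1,rcond=None)[0]
    p,q=o1+t[0]*d1,o2+t[1]*d2; return (p+q)/2,np.linalg.norm(p-q)
def mask(im,lo,hi): return cv2.inRange(cv2.cvtColor(im,cv2.COLOR_RGB2HSV),lo,hi)
E
python3 - <<'E'
from h import *
cen={}
for n in("top","scene"):
    im=cv2.imread(f"pics/{n}0.png")[:,:,::-1].copy()
    m=mask(im,(105,140,60),(130,255,255))
    N,L,S,C=cv2.connectedComponentsWithStats(m)
    for i in range(1,N):
        if S[i,4]>60 and S[i,1]>150:
            cnt=cv2.findContours((L==i).astype('uint8'),0,2)[0][0]
            r=cv2.minAreaRect(cnt); print(n,S[i],C[i],cv2.boxPoints(r).round(1).tolist())
    x,y,w,h=(160,225,235,80) if n=="top" else (255,185,220,150)
    cv2.imwrite(f"pics/{n}c.png",cv2.resize(im[y:y+h,x:x+w,::-1],None,fx=3.4,fy=3.4,interpolation=cv2.INTER_CUBIC))
    # white dish for top
    if n=="top":
        w=mask(im,(0,0,150),(180,60,255)); w[:, :300]=0; w[:,385:]=0; w[:235]=0; w[295:]=0
E
```

```text
top [180 239  49  13 496] [204.7883 245.0504] [[179.6999969482422, 249.5], [180.10000610351562, 238.8000030517578], [228.39999389648438, 240.8000030517578], [228.0, 251.5]]
top [304 246  26  32 777] [317.103  261.1995] [[304.0, 246.0], [329.0, 246.0], [329.0, 277.0], [304.0, 277.0]]
top [192 253  12  13 112] [197.4464 258.9464] [[190.39999389648438, 262.79998779296875], [194.10000610351562, 251.6999969482422], [204.60000610351562, 255.1999969482422], [200.89999389648438, 266.29998779296875]]
top [206 255  12  12 112] [211.4911 260.0179] [[206.0, 255.0], [217.0, 255.0], [217.0, 266.0], [206.0, 266.0]]
top [220 255   9  12  90] [224.4111 260.3444] [[220.0, 255.0], [228.0, 255.0], [228.0, 266.0], [220.0, 266.0]]
top [179 267  49  11 450] [203.4822 272.1822] [[178.6999969482422, 276.20001220703125], [179.0, 266.70001220703125], [227.1999969482422, 268.20001220703125], [226.89999389648438, 277.70001220703125]]
scene [ 39 185  21  13 154] [ 49.6364 191.3961] [[39.0, 188.0], [58.70000076293945, 184.89999389648438], [60.29999923706055, 195.1999969482422], [40.599998474121094, 198.3000030517578]]
scene [308 196  37  24 455] [325.9121 206.9363] [[307.79998779296875, 207.1999969482422], [319.20001220703125, 190.1999969482422], [344.20001220703125, 206.8000030517578], [332.79998779296875, 223.8000030517578]]
scene [ 392  226   76   41 1087] [431.1113 242.4499] [[389.5, 255.5], [396.0, 222.8000030517578], [467.3999938964844, 237.10000610351562], [460.79998779296875, 269.79998779296875]]
scene [136 235  19  12 129] [145.3178 240.8527] [[135.6999969482422, 238.10000610351562], [154.0, 234.8000030517578], [155.60000610351562, 244.0], [137.3000030517578, 247.1999969482422]]
```

View pics/topc.png

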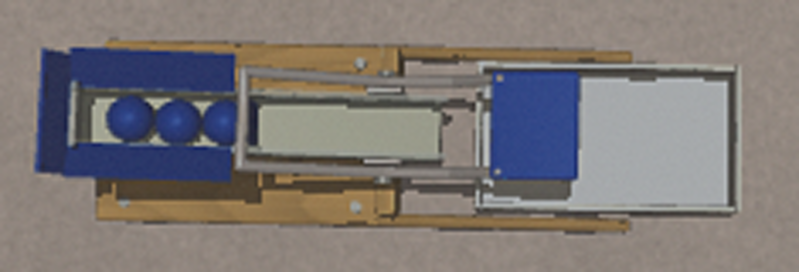

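View pics/scenec.png

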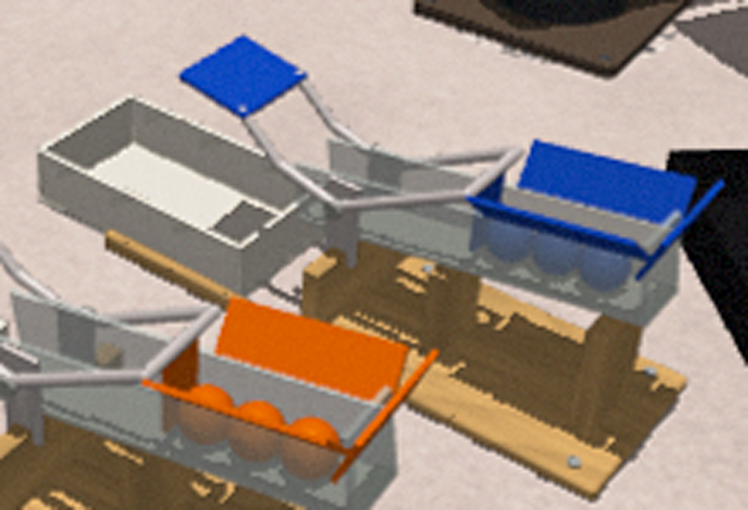

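The crops confirm it. The white dish under the blue paddle has its rim at about (302,243)–(378,287) in the top view and sits between the runners, whose ends are near (345,240) and (345,293). The scene view shows its rim corners at about (293,214) and (266,230).

Run:
```python
from h import *
P=lambda x,y:(160+x/3.4,225+y/3.4); S=lambda x,y:(255+x/3.4,185+y/3.4)
print("paddle tri",tri(("top",317.1,261.4),("scene",325.9,207)), onz("top",317.1,261.4,.137))
d={k:onz("top",*P(*v),.045) for k,v in dict(LT=(482,62),RT=(741,66),RB=(737,213),LB=(476,211)).items()}
for k,v in d.items(): print(k,v)
print("len",np.linalg.norm(d['LT']-d['RT']),np.linalg.norm(d['LB']-d['RB']),"wid",np.linalg.norm(d['RT']-d['RB']),np.linalg.norm(d['LT']-d['LB']))
# front rim corners in both views
print("RT tri",tri(("top",*P(741,66)),("scene",*S(40,150))),"RB tri",tri(("top",*P(737,213)),("scene",*S(131,97))))
ru,rl=onz("top",*P(631,52),.014),onz("top",*P(629,232),.014)
print("runner ends",ru,rl,np.linalg.norm(ru-rl))
e=[onz("top",*P(*q),.014) for q in((110,40),(631,52),(97,219),(629,232))]
for a,b in((0,1),(2,3)):
    w=e[a]-e[b]; print("dir deg",np.degrees(np.arctan2(w[1],w[0])),np.linalg.norm(w),e[a])
b=[onz("top",*q,.165) for q in((204.8,245.05),(203.5,272.2))]; print("mouth mid",(b[0]+b[1])/2)
# sweets direction (same height-ish)
s=[onz("top",*q,.12) for q in((197.4,259),(211.5,260))]; w=s[0]-s[1];print("sweets",s[0],np.degrees(np.arctan2(w[1],w[0])))
for n,p in(("pink",(473,172)),("drum",(474,210)),("box",(501,250))): print(n,onz("top",*p,.05))
print(ctrl.get_state()['tcp_rot'])
from scipy.spatial.transform import Rotation as R
print(R.from_quat(ctrl.get_state()['tcp_rot']).as_matrix())
```

```text
paddle tri (array([ 0.4661, -0.016 ,  0.1342]), np.float64(0.001663525709690516)) [ 0.4664 -0.0166  0.137 ]
LT [0.5161 0.0172 0.045 ]
RT [ 0.5096 -0.1587  0.045 ]
RB [ 0.4102 -0.1524  0.045 ]
LB [0.4154 0.0231 0.045 ]
len 0.17592866170870528 0.17559785591172633 wid 0.09957566400635103 0.10085775308449592
RT tri (array([ 0.5083, -0.157 ,  0.042 ]), np.float64(0.005131047817887395)) RB tri (array([ 0.4099, -0.1525,  0.0396]), np.float64(0.0015149128868805306))
runner ends [ 0.5243 -0.0862  0.014 ] [ 0.3995 -0.0812  0.014 ] 0.1249155492500846
dir deg 87.44242900534424 0.36300198766750086 [0.5405 0.2765 0.014 ]
dir deg 87.33942465099223 0.3664320840602493 [0.4165 0.2848 0.014 ]
mouth mid [0.4751 0.2168 0.165 ]
sweets [0.4784 0.2408 0.12  ] 84.69076766862543
pink [ 0.6746 -0.3866  0.05  ]
drum [ 0.5845 -0.3839  0.05  ]
box [ 0.49   -0.4408  0.05  ]
[ 0.1873  0.9823 -0.001  -0.0004]
[[-0.9298  0.368  -0.0011]
 [ 0.368   0.9298 -0.0019]
 [ 0.0003 -0.0022 -1.    ]]
```

Call:
send_rows:
  steps:
    - [-0.037,-0.0325,0,-2,-1]
    - [-0.0745,-0.065,0,-4,-1]
    - [-0.112,-0.0975,0,-6,-1]
    - [-0.149,-0.13,0,-8,-1]
    - [-0.186,-0.1625,0,-10,-1]
    - [-0.2235,-0.195,0,-12,-1]
    - [-0.261,-0.2275,0,-14,-1]
    - [-0.298,-0.26,0,-16,-1]
    - [-0.335,-0.2925,0,-18,-1]
    - [-0.3725,-0.325,0,-19,-1]
    - [-0.41,-0.3575,0,-19,-1]
    - [-0.447,-0.39,0,-19,-1]
  squeeze: 20

```text
time: 1.3
eef_pos: [0.5208, 0.0986, 0.239]
tcp_rot: [0.023, 1.0, 0.0, -0.0]
contact_force: [0.1, 0.6, 0.3]
opening: 0.002
finger_force: 0.0
```

Call:
send_rows:
  steps:
    - [0.01,-0.045,0,0,-1]
    - [0.02,-0.09,0,0,-1]
    - [0.03,-0.135,0,0,-1]
    - [0.04,-0.18,0,0,-1]
    - [0.05,-0.225,0,0,-1]
    - [0.0505,-0.27,0,0,-1]
    - [0.0505,-0.308,0,0,-1]
    - [0.0505,-0.308,0.05,0,-1]
    - [0.0505,-0.308,0.1,0,-1]
    - [0.0505,-0.308,0.15,0,-1]
    - [0.0505,-0.308,0.2,0,-1]
    - [0.0505,-0.308,0.211,0,-1]

```text
time: 2.5
eef_pos: [0.4514, -0.2017, 0.0221]
tcp_rot: [0.023, 1.0, 0.004, -0.006]
contact_force: [-0.7, 1.2, -0.1]
opening: -0.003
finger_force: 0.0
```

Run:
```python
from h import *
im=ctrl.read_camera("top"); cv2.imwrite("pics/t1.png",cv2.resize(im[200:330,290:450,::-1],None,fx=4,fy=4,interpolation=cv2.INTER_CUBIC))
s=ctrl.get_state();print(s['eef_pos'],s['contact_force'],s['time'])
```

```text
[ 0.4525 -0.2024  0.0234] [-1.7591  0.172  -0.3525] 2.55
```

View pics/t1.png

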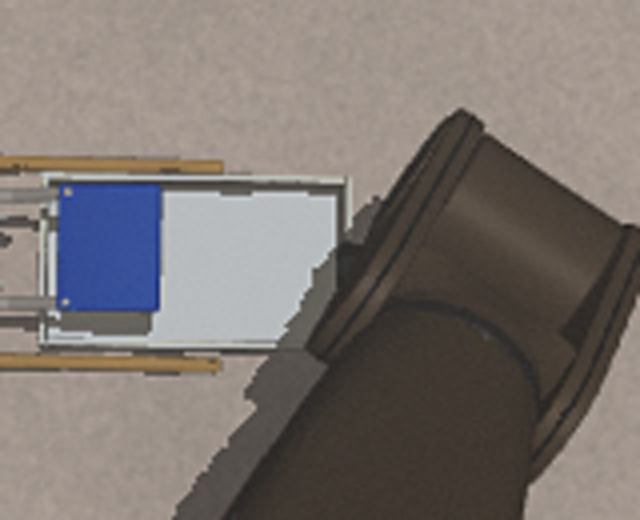

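The dish hasn't moved. Its front rim is at about (347,178) in the crop, and the tool stands clear in front of it. Next I push slowly.

Call:
send_rows:
  steps:
    - [0,0.01,0,0,-1]
    - [0,0.02,0,0,-1]
    - [0,0.027,0,0,-1]
    - [0,0.034,0,0,-1]
    - [0,0.041,0,0,-1]
    - [0,0.048,0,0,-1]
    - [0,0.054,0,0,-1]
    - [0,0.06,0,0,-1]
    - [0,0.065,0,0,-1]
    - [0,0.07,0,0,-1]

```text
time: 3.55
eef_pos: [0.4594, -0.1348, 0.0284]
tcp_rot: [0.023, 1.0, -0.0, 0.0]
contact_force: [1.4, -4.1, 4.4]
opening: 0.0
finger_force: 2.3
```

Call:
send_rows:
  steps:
    - [0,0.003,0,0,-1]
    - [0,0.006,0,0,-1]
    - [0,0.009,0,0,-1]
    - [0,0.012,0,0,-1]
    - [0,0.014,0,0,-1]
    - [0,0.014,0,0,-1]

```text
time: 4.15
eef_pos: [0.4597, -0.1204, 0.0281]
tcp_rot: [0.023, 1.0, 0.0, -0.0]
contact_force: [0.5, -3.2, 1.7]
opening: -0.002
finger_force: 1.4
```

Call:
send_rows:
  steps:
    - [0,0.002,0,0,-1]
    - [0,0.002,0,0,-1]
    - [0,0.004,0,0,-1]
    - [0,0.004,0,0,-1]

```text
time: 4.55
eef_pos: [0.4608, -0.118, 0.0284]
tcp_rot: [0.022, 1.0, -0.001, 0.001]
contact_force: [1.5, -7.6, -1.6]
opening: 0.002
finger_force: 3.8
```

Call:
send_rows:
  steps:
    - [0,0.002,0,0,-1]
    - [0,0.002,0,0,-1]
    - [0,0.002,0,0,-1]

```text
time: 4.85
eef_pos: [0.4613, -0.1179, 0.0288]
tcp_rot: [0.022, 1.0, -0.003, 0.002]
contact_force: [0.5, -13.7, -2.4]
opening: -0.002
finger_force: 6.7
```

Call:
send_rows:
  steps:
    - [0,-0.01,0,0,-1]
    - [0,-0.03,0,0,-1]
    - [0,-0.06,0,0,-1]
    - [0,-0.1,-0.01,0,-1]
    - [0,-0.14,-0.05,0,-1]
    - [0,-0.14,-0.1,0,-1]
    - [0,-0.14,-0.15,0,-1]
    - [0,-0.14,-0.16,0,-1]

```text
time: 5.65
eef_pos: [0.4556, -0.256, 0.1936]
tcp_rot: [0.023, 1.0, -0.001, 0.003]
contact_force: [0.9, 0.9, 0.6]
opening: -0.002
finger_force: 0.0
```

Run:
```python
from h import *
im=ctrl.read_camera("top"); cv2.imwrite("pics/t2.png",cv2.resize(im[225:305,270:400,::-1],None,fx=5,fy=5,interpolation=cv2.INTER_CUBIC))
s=ctrl.get_state();print(s['eef_pos'],s['contact_force'],s['time'])
```

```text
[ 0.4558 -0.256   0.1939] [ 0.0455 -0.0146  1.2902] 5.7
```

View pics/t2.png

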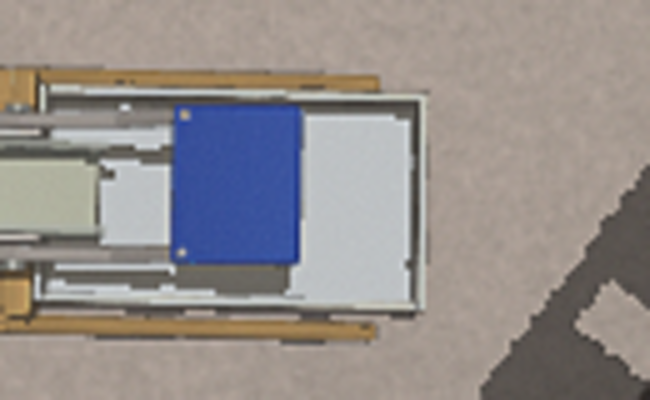

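The top crop shows the dish's front rim at (427,95)–(422,312), which puts its midpoint at y of about −0.104. That is the home position, 20 mm beyond the runner ends. Next is the paddle.

Call:
send_rows:
  steps:
    - [0,0.045,0,0,-1]
    - [0,0.09,0,0,-1]
    - [0,0.135,0,0,-1]
    - [0,0.18,0,0,-1]
    - [0,0.215,0,0,-1]
    - [0,0.235,0,0,-1]
    - [0,0.239,0,0,-1]
    - [0,0.239,0.01,0,-1]
    - [0,0.239,0.025,0,-1]
    - [0,0.239,0.035,0,-1]
    - [0,0.239,0.042,0,-1]
    - [0,0.239,0.042,0,-1]

```text
time: 6.9
eef_pos: [0.4638, -0.0165, 0.1449]
tcp_rot: [0.023, 1.0, 0.0, -0.001]
contact_force: [0.1, 0.1, 1.1]
opening: -0.005
finger_force: 0.6
```

Call:
send_rows:
  steps:
    - [0,0,0.005,0,-1]
    - [0,-0.001,0.01,0,-1]
    - [0,-0.002,0.015,0,-1]
    - [0,-0.004,0.02,0,-1]
    - [0,-0.005,0.025,0,-1]
    - [0,-0.007,0.03,0,-1]
    - [0,-0.008,0.035,0,-1]
    - [0,-0.009,0.038,0,-1]
    - [0,-0.009,0.041,0,-1]
    - [0,-0.009,0.042,0,-1]

```text
time: 7.9
eef_pos: [0.4651, -0.0242, 0.1081]
tcp_rot: [0.023, 1.0, 0.001, -0.001]
contact_force: [-9.3, 6.1, 29.0]
opening: -0.004
finger_force: 13.7
```

Call:
send_rows:
  steps:
    - [0,0,-0.001,0,-1]
    - [0,0,-0.001,0,-1]
    - [0,0,-0.001,0,-1]
    - [0,0,-0.001,0,-1]
    - [0,0,-0.001,0,-1]
    - [0,0,-0.001,0,-1]
    - [0,0,-0.001,0,-1]
    - [0,0,-0.001,0,-1]
    - [0,0,-0.001,0,-1]
    - [0,0,-0.001,0,-1]
    - [0,0,-0.001,0,-1]
    - [0,0,-0.001,0,-1]

```text
time: 9.1
eef_pos: [0.465, -0.0241, 0.1086]
tcp_rot: [0.023, 1.0, 0.001, -0.0]
contact_force: [-5.2, 4.5, 20.9]
opening: -0.003
finger_force: 10.3
```

Call:
send_rows:
  steps:
    - [0,0,0,0,-1]
    - [0,0,0,0,-1]
    - [0,0,0,0,-1]
    - [0,0,0,0,-1]
    - [0,0,0,0,-1]
    - [0,0,0,0,-1]
    - [0,0,0,0,-1]
    - [0,0,0,0,-1]
    - [0,0,0,0,-1]
    - [0,0,0,0,-1]
    - [0,0,0,0,-1]
    - [0,0,0,0,-1]

```text
time: 10.3
eef_pos: [0.465, -0.0241, 0.1086]
tcp_rot: [0.023, 1.0, 0.001, -0.0]
contact_force: [-6.0, 5.1, 22.0]
opening: 0.001
finger_force: 10.3
```

Run:
```python
from h import *
im=ctrl.read_camera("scene"); cv2.imwrite("pics/s3.png",cv2.resize(im[150:350,220:480,::-1],None,fx=3,fy=3,interpolation=cv2.INTER_CUBIC))
s=ctrl.get_state();print(s['eef_pos'],s['contact_force'],s['time'])
```

```text
[ 0.465  -0.0241  0.1085] [-6.3682  5.0808 21.7571] 10.35
```

View pics/s3.png

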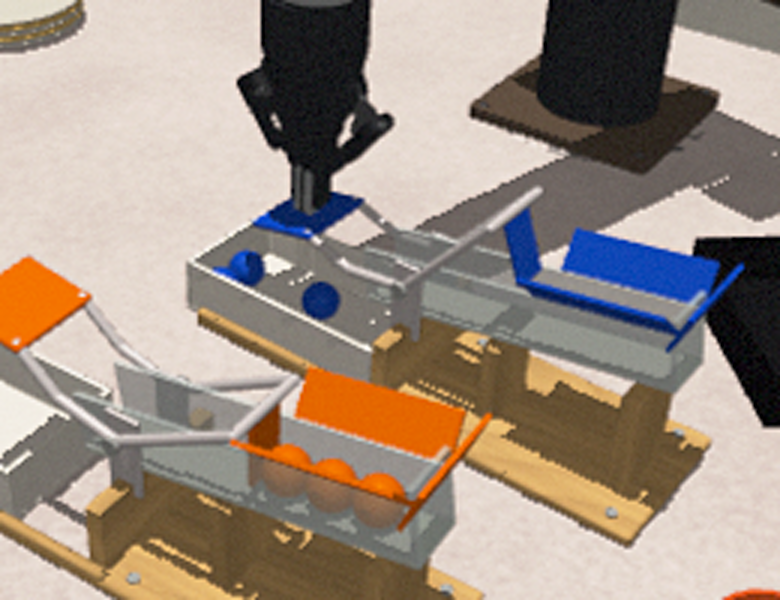

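The scene crop shows the gate up and the chute empty, with sweets in the dish at (247,265), at (321,299), and partly hidden at (225,272). I'll let the paddle up gently.

Call:
send_rows:
  steps:
    - [0,0.001,-0.006,0,-1]
    - [0,0.003,-0.012,0,-1]
    - [0,0.005,-0.019,0,-1]
    - [0,0.007,-0.026,0,-1]
    - [0,0.009,-0.033,0,-1]
    - [0,0.009,-0.039,0,-1]
    - [0,0.009,-0.05,0,-1]
    - [0,0.009,-0.08,0,-1]
    - [0,0.009,-0.12,0,-1]
    - [0,-0.04,-0.13,0,-1]
    - [0,-0.09,-0.13,0,-1]
    - [0,-0.14,-0.13,0,-1]

```text
time: 11.55
eef_pos: [0.4573, -0.1656, 0.2358]
tcp_rot: [0.022, 1.0, 0.0, -0.0]
contact_force: [1.5, 0.3, -0.5]
opening: 0.003
finger_force: 0.0
```

Call:
send_rows:
  steps:
    - [0,-0.05,0,0,-1]
    - [0,-0.08,0,0,-1]
    - [0,-0.08,0,0,-1]
    - [0,-0.08,0,0,-1]
    - [0,-0.08,0,0,-1]
    - [0,-0.08,0,0,-1]
    - [0,-0.08,0,0,-1]
    - [0,-0.08,0,0,-1]
    - [0,-0.08,0,0,-1]
    - [0,-0.08,0,0,-1]
    - [0,-0.08,0,0,-1]
    - [0,-0.08,0,0,-1]

```text
time: 12.75
eef_pos: [0.4543, -0.2448, 0.2353]
tcp_rot: [0.023, 1.0, 0.0, -0.0]
contact_force: [-0.8, 0.2, -0.5]
opening: -0.001
finger_force: 0.0
```

Run:
```python
from h import *
a=ctrl.read_camera("top")[225:305,160:390]; b=ctrl.read_camera("scene")[160:320,230:490]
r=lambda i,h:cv2.resize(i,(760,h),interpolation=cv2.INTER_CUBIC)
cv2.imwrite("pics/f.png",np.vstack([r(a,264),r(b,330)])[:,:,::-1])
print(ctrl.get_state()['eef_pos'],ctrl.get_state()['time'])
```

```text
[ 0.4543 -0.2449  0.2353] 12.85
```

View pics/f.png

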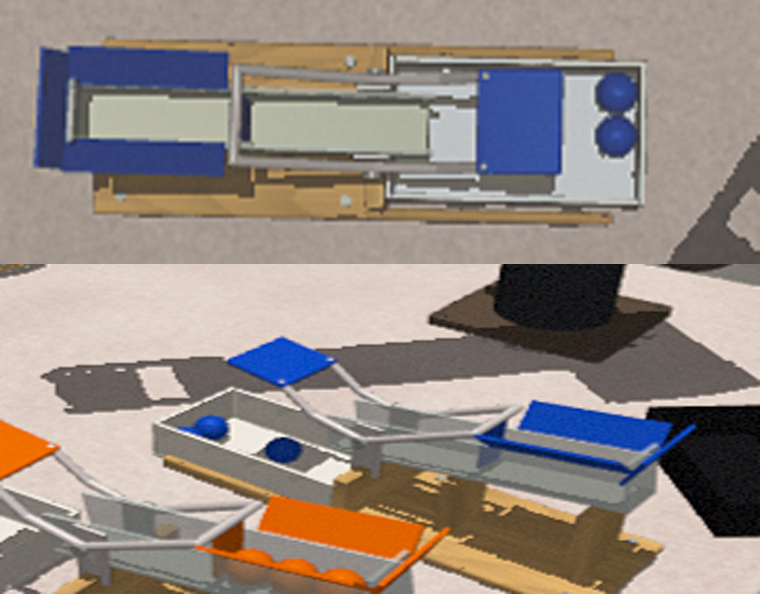

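The top view shows two sweets at the dish's front wall. The scene view shows the third under the paddle, in the same place as before, so it is at rest. The paddle is up and the dish is home.

```bash
python3 -c "
from plant import ctrl
print(ctrl.sign_off())"
```

```text
the job is handed in; nothing more can be done
None
```

The job is handed in (sign-off gave no verdict): the blue dish is home against its stop with all three blue sweets at rest in it, the blue paddle is back up, and I touched nothing else.

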